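# Close the half-bottle case

## Task

Close the open cardboard bottle case: first fold both end flaps in flat over the bottles, in either order, while the lid flap is still standing open; then bring the lid flap down over them and press its front edge until it snaps under the spring catch and stays fully shut. Press firmly but do not crush the case, and leave everything else on the worktop where it is.

Things in the scene. Friction and masses are not known exactly. Their poses are not given: they have to be found in the camera images.
- case: open cardboard case holding three half bottles, 200 (its x) x 260 (its y) x 105 mm high, walls 5 mm, fixed to the worktop (it does not slide). Origin: centre of its underside. Its x axis points from the front (catch side, nearest the robot) to the rear (lid hinge), y to its left end, z up. Turned up to 0.35 rad from the robot's x axis.
- flap_left (a joint): folding angle (rad) of the left end flap (case +y end): 0 = folded in, flat over the opening; pi/2 = upright; pi = level outwards; more = drooping. Cardboard panel 4 mm thick, 170 mm along the hinge (case x from -91 to +79 mm) and 85 mm from hinge to free edge. A creased stiff hinge: it stays where it is left (about 0.05 N m to move).
- flap_right (a joint): the same for the right end flap (case -y end), its mirror image
- flap_left_hinge (a point): point on the fixed hinge line of the left end flap (in the panel's mid-plane), 45 mm in front of the case's middle; the hinge runs along the case's x axis, 108 mm above the worktop, at case y = +130 mm
- flap_right_hinge (a point): the same on the right end flap's hinge, case y = -130 mm
- flap_left_edge (a point): middle of the thickness of the left end flap's free edge, 85 mm from its hinge, 45 mm in front of the case's middle; moves with the flap
- flap_right_edge (a point): the same on the right end flap
- lid (a joint): folding angle (rad) of the lid flap: 0 = closed and caught; about 0.06 = resting on the catch's nose, not caught; pi/2 = upright; more = leaning to the rear. Cardboard panel 5 mm thick, 260 mm wide, 200 mm from hinge to free edge, hinged along the case's rear rim; closes over the end flaps. Stiff hinge: it stays where it is left (0.14 N m to move). It gives about 1.5 mm past closed.
- lid_hinge (a point): middle of the lid's fixed hinge line, at the lid's underside, 112 mm above the worktop at case x = +100 mm; the hinge runs along the case's y axis
- lid_edge (a point): middle of the lid's free edge (mid thickness); moves with the lid. Here the lid carries a 50 mm wide rounded tongue reaching 7 mm past the edge
- lid_press (a point): point on the lid's outer face (its top when closed), 35 mm in from the middle of the free edge, where it can be pressed down
- catch (a joint): travel (m) of the spring catch in the middle of the case's front wall: 0 = home; grows as it is pushed out, away from the case (to 9 mm). Black plate 58 mm wide with a rounded nose just in front of the lid's edge, top 125 mm above the worktop. Pressing the lid's front down with 10 to 18 N makes its tongue snap under the nose; the lid drops about 11 mm and the catch springs home.
- catch_nose (a point): centre of the catch's nose (a bar 8 mm thick), 121.5 mm above the worktop, 108 mm in front of the case's middle when home
- half_bottle: bystander: standing green half bottle, 60 mm across, 235 mm tall, origin at the centre of its underside
- mug: bystander: white mug, 84 mm across, 95 mm tall, origin at the centre of its underside
- jar: bystander: glass jar, 80 mm across, 110 mm tall, origin at the centre of its underside
- tablet_box: bystander: flat box 120 x 75 x 28 mm, lying under or near the right end flap, origin at the centre of its underside
- brush: bystander: flat brush with a wooden handle, 180 mm long, lying under or near the left end flap along its x axis, 20 mm high, origin near the middle of its underside
- coaster: bystander: cork disc 100 mm across, 12 mm thick, in front of the case, origin at the centre of its underside
- soap: bystander: soap bar 90 x 60 x 28 mm, in front of the case, origin at the centre of its underside

How it is judged:
By the outcome, as a careful person would: the job done as asked, in the order asked, and still so for the second after the job is handed in, with the robot touching nothing.
It also fails if it takes over 64 s, if anything falls off the work surface, if the arm or the gripper's body presses on something with over 40 N, if the wrist force passes 120 N, or if a joint passes its speed limit or range.

## Robot

A 6-joint arm with a two-finger parallel gripper is mounted at the origin on the work surface. World frame = base frame: x ahead of the robot, y to its left, z up, the work surface at z = 0. Lengths are in mm, angles in rad, forces in N, time in s.
With the tool pointing down it reaches from about 275 to 1000 mm from the base axis. Payload 8.4 kg.
Tool frame: the origin (TCP) lies between the finger pads; the fingertips stand 17 mm ahead of it and the grasp point (between the pads) lies 2 mm behind it; z points along the fingers, y is the line along which they close (so a half turn about z gives the same grasp; the last joint's range is limited). The gripper opens to 85 mm and grips with 20 to 120 N. Pads are 22 mm wide; open, the fingers measure 114 mm over their backs; the gripper's body (76 mm by 85 mm) begins 54 mm behind the grasp point. The pads swing forward as they close: fully open they stand 13 mm farther back than shut.
Start: joints at [-1.308, 0.353, 1.633, -0, 1.155, -0.002], TCP at [163.571, -603.218, 213.181] pointing down, gripper open.
Joint ranges: [-2.63, 2.63], [-0.92, 2.1], [0.06, 2.66], [-1.3, 4.44], [0, 2.69], [-3.02, 3.02]. Speed limits (rad/s): [2.22, 2.22, 2.79, 3.14, 3.14, 3.14].

## Interface

Orientations are given as [roll, pitch, yaw] about the fixed x, y, z axes, in that order (R = Rz(yaw) Ry(pitch) Rx(roll)).
In Python, from rig import sense, grab_frame, sign_off gives the robot as it stands. The module is installed in compiled form; this text tells all that it offers.
- The arm moves only by the tool send_rows, never from a script. Its argument "moves" is a list that holds one entry, the list of rows, each a list of 7 numbers: the shift along the world's x, y, z in m, then the turn, a rotation vector about the world's x, y, z in rad, then the opening, from -1 (shut) to 1 (fully open). In form: [[[dx, dy, dz, rx, ry, rz, jaw], ...]]. A call has 1 to 10 rows; each row shifts and turns the commanded pose from where the row before left it; what a row does not reach is not made up. A row lasts 1/10 s, in which the tool goes at most 50 mm and 8.59 degrees, less where a joint would pass 70% of its speed; a pose out of reach is approached as far as the arm can. A call with a gripper value outside its range is refused whole. The fingers move at their own pace and stop on an object; "grip_force" is the grip in N (left out, the last holds). Time passes only in rows, so rows that do not move let the fingers close. It gives the time, the measured TCP pose, the force, the opening and the grip force at its end, in the units of the state.
- sense(): the state, without advancing time (a new reading comes with each control period).
- grab_frame(name): name is "scene" or "side" or "wrist"; returns a dict with "img" (400x640x3 uint8, red, green, blue), "mtx" (3x3 intrinsics, pixels), "rvec" (rotation vector, rad) and "tvec" (3), from world to camera coordinates, as OpenCV has them; the wrist camera has in their place "T_tool_cam" (4x4, takes a point from camera to tool coordinates, whose origin is the TCP and whose axes are the flange's). Camera axes: x right, y down, z forward; pixel columns grow to the right and rows downward; lengths in mm; the calibration is good to about 2 mm. A picture is of the moment at which its call begins: read the wrist's pose just before it. There is no depth.
- sign_off(): hands the job in; it is judged then, once.
The state is a dict: "clock": time; "qpos": joint angles; "qvel": joint speeds; "joint_efforts": joint torques, N m; "eef_pos": TCP position; "tcp_rot": TCP orientation; "contact_force": force on the tool from outside, world axes, zero at the start; "wrist_torque": the same for the moment, N m; "opening": opening from 0.0 (shut) to 1.0 (fully open); "grasp_force": force on a finger pad.
Only numpy, scipy, OpenCV 4.12 (cv2) and the standard library are available. Lean on these libraries where they do the work, as an engineer would, in place of code of your own. Each camera call takes 0.05 s, during which the arm holds its last target. There are 200 camera calls.

## Working session

There is one attempt and no reset: what is moved stays moved. The work goes in short steps, Python scripts to look and compute and a tool call to move; the robot and the scene stay as the last step left them, time stands still between calls to the robot, and variables do not carry over. Pictures are saved under pics/ and viewed, at most 10 in all, crops included, and the job is handed in when it is done.

Besides the shell and the picture viewer there is one more tool, called after "Request:" in YAML: its name, and indented under it one key for each argument. send_rows: Moves the arm, as the interface text tells. Its arguments: {"type":"object","properties":{"moves":{"type":"array"},"grip_force":{"type":"number"}},"required":["moves"]}

```bash
mkdir -p pics
cat > h.py <<'E'
import numpy as np,cv2,json
from rig import sense,grab_frame,sign_off
def snap(n,f):
    d=grab_frame(n); cv2.imwrite(f'pics/{f}.png',cv2.cvtColor(d['img'],cv2.COLOR_RGB2BGR))
    np.savez(f'pics/{f}.npz',**d); return d
def load(f): return np.load(f'pics/{f}.npz')
def proj(d,P): return cv2.projectPoints(np.array(P,float).reshape(-1,3),d['rvec'],d['tvec'],d['mtx'],None)[0][:,0]
def ray_z(d,uv,z):
    R=cv2.Rodrigues(d['rvec'])[0]; c=-R.T@d['tvec'].ravel(); v=R.T@np.linalg.inv(d['mtx'])@[*uv,1.]
    return c+v*(z-c[2])/v[2]
E
python3 - <<'E'
from h import *
for n in('scene','side'):
    d=snap(n,n+'0');R=cv2.Rodrigues(d['rvec'])[0];print(n,-R.T@d['tvec'].ravel(),R[2])
a=cv2.imread('pics/scene0.png');b=cv2.imread('pics/side0.png')
cv2.imwrite('pics/s0x.png',cv2.resize(a,(800,500),interpolation=cv2.INTER_CUBIC));cv2.imwrite('pics/d0x.png',cv2.resize(b,(800,500),interpolation=cv2.INTER_CUBIC))
print(sense())
E
```

```text
scene [1225.50916281  104.24456689 1123.32901411] [-0.52187248 -0.07618438 -0.84961465]
side [ 38.48470282 830.66529441 811.62786487] [ 0.45401951 -0.68287137 -0.57232244]
{'clock': 0.1, 'qpos': array([-1.30839785e+00,  3.53542319e-01,  1.63409440e+00, -3.13528051e-05,
        1.15520084e+00, -2.43429987e-03]), 'qvel': array([ 0.00215364, -0.00271408, -0.00295859, -0.00110142, -0.00119639,
       -0.00154344]), 'joint_efforts': array([ 1.37327595e-03, -6.06355476e+01, -3.42817640e+01,  1.41393512e-04,
        3.92085043e-03, -5.36505786e-05]), 'eef_pos': array([ 163.44018444, -602.76590737,  212.54478947]), 'tcp_rot': array([-3.14034768e+00,  2.56375973e-05,  2.64845468e-01]), 'contact_force': array([-0.18288115,  0.4456292 , -0.11901269]), 'wrist_torque': array([ 0.00461942,  0.00551032, -0.00288501]), 'grasp_force': 0.0, 'opening': 0.9985559935233087}
```

View pics/s0x.png

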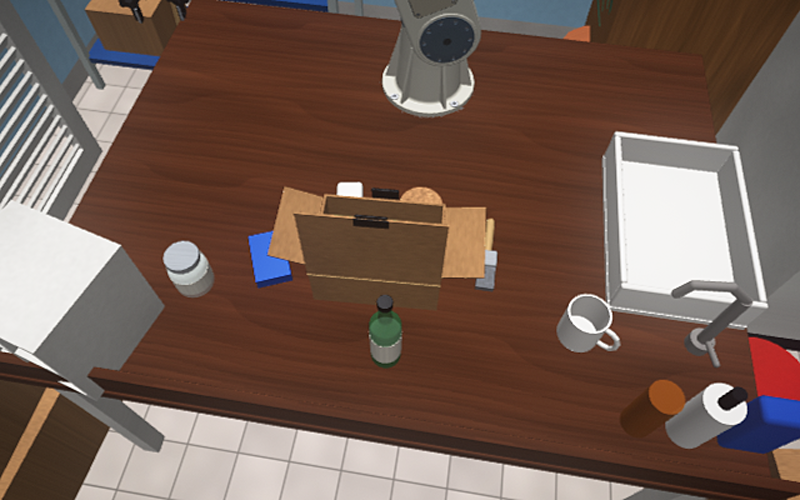

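View pics/d0x.png

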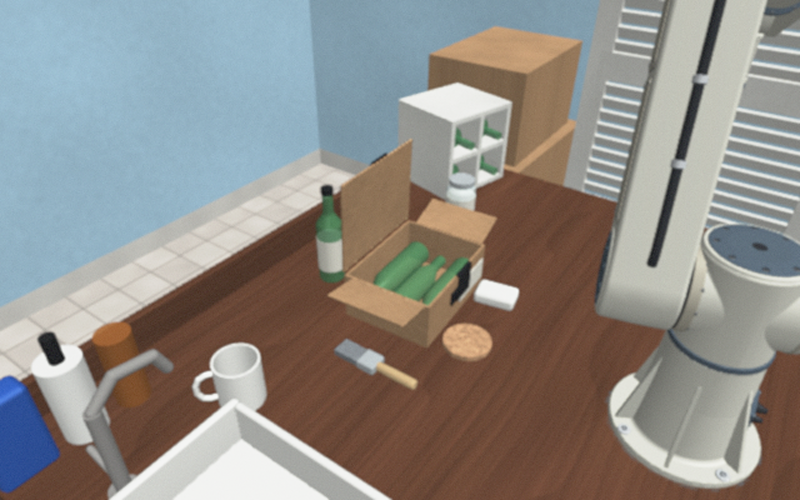

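The scene view shows the case in the middle (lid standing, about 370,250). The left flap, with the brush, is at image right (465,240), and the right flap, with the blue tablet box, at image left (290,225). The side view shows the case open with the near (left) flap at (378,300). I'll enlarge the case in both.

Run:
```python
from h import *
a=cv2.imread('pics/scene0.png')[135:260,190:410];b=cv2.imread('pics/side0.png')[105:285,255:425]
cv2.imwrite('pics/s0c.png',cv2.resize(a,None,fx=3.6,fy=3.6,interpolation=cv2.INTER_CUBIC));cv2.imwrite('pics/d0c.png',cv2.resize(b,None,fx=3.3,fy=3.3,interpolation=cv2.INTER_CUBIC))
```

```text
(no output)
```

View pics/s0c.png

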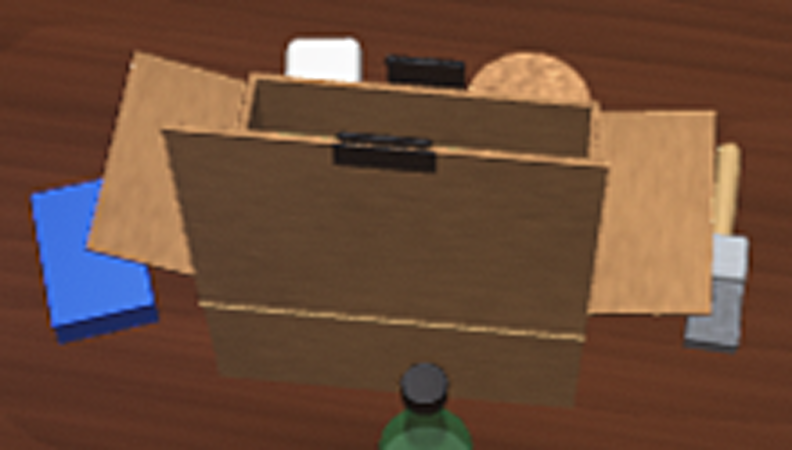

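View pics/d0c.png

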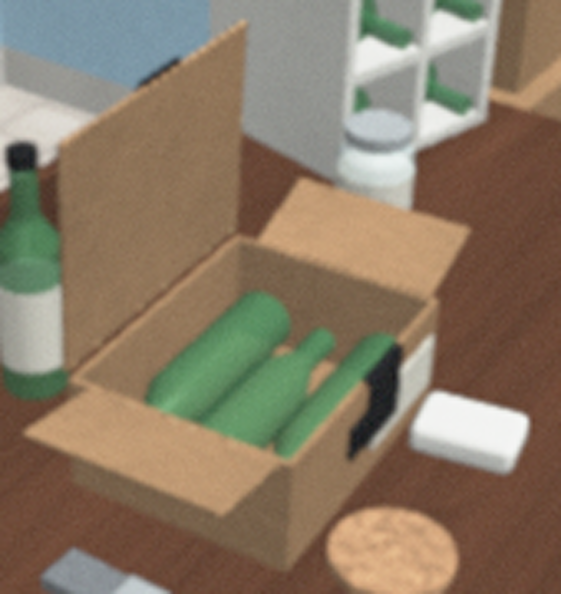

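Corner pixels are clear: in the scene crop, right flap outer corners at (134,52) and (86,248), left flap at (715,111) and (712,315), lid top at (163,130) and (608,166). In the side crop, left flap at (25,433) and (222,515), right flap at (300,180) and (468,232), lid top at (62,148) and (245,25). Next I fit the case pose and joint angles.

```bash
cat > fit.py <<'E'
from h import *
from scipy.optimize import least_squares
def pts(fl,fr,li):
    P={}
    for n,x in(('f',-91),('r',79)):
        P['L'+n]=[x,130-85*np.cos(fl),108+85*np.sin(fl)]; P['R'+n]=[x,-130+85*np.cos(fr),108+85*np.sin(fr)]
    for n,y in(('l',130),('r',-130)):
        P['T'+n]=[100-200*np.cos(li),y,112+200*np.sin(li)]
        P['O'+n]=[100-200*np.cos(li)+5*np.sin(li),y,112+200*np.sin(li)+5*np.cos(li)]
        P['b'+n]=[100,y,0]; P['F'+n]=[-100,y,105]; P['B'+n]=[-100,y,0]
    return P
def world(p,Q):
    c,s=np.cos(p[2]),np.sin(p[2]); Q=np.atleast_2d(np.array(Q,float))
    return np.c_[p[0]+c*Q[:,0]-s*Q[:,1],p[1]+s*Q[:,0]+c*Q[:,1],Q[:,2]]
if __name__=='__main__':
    S=dict(Rf=(134,52),Rr=(86,248),Lf=(715,111),Lr=(712,315),Or=(163,130),Ol=(608,168),br=(220,375),bl=(575,405),Fr=(250,74),Fl=(597,103))
    D=dict(Lr=(25,433),Lf=(222,515),Fl=(295,460),Bl=(288,568),Rr=(300,180),Rf=(468,232),Fr=(437,300),Tl=(62,148),Tr=(245,25))
    obs=[(load('scene0'),k,np.array(v)/3.6+[190,135]) for k,v in S.items()]+[(load('side0'),k,np.array(v)/3.3+[255,105]) for k,v in D.items()]
    def f(p):
        P=pts(*p[3:]); return np.concatenate([proj(d,world(p,P[k]))[0]-v for d,k,v in obs])
    r=least_squares(f,[560,0,0,3.1,3.1,1.6],loss='soft_l1')
    print(r.x.round(3)); E=f(r.x).reshape(-1,2)
    for o,e in zip(obs,E): print(o[1],e.round(1),end=' ')
    np.save('pose.npy',r.x)
    p=r.x
    for k,q in pts(*p[3:]).items(): print(k,world(p,q)[0].round(0))
    # bystanders rough (scene full px)
    print()
    for n,uv,z in(('bottletop',(385*.8,300*.8),235),('jar',(182*.8,252*.8),110),('mug',(591*.8,310*.8),95),('soap',(190+323/3.6,135+60/3.6),28),('coaster',(190+530/3.6,135+85/3.6),12)): print(n,ray_z(load('scene0'),uv,z).round(0))
E
python3 fit.py
```

```text
[ 5.7802e+02 -2.7963e+01  6.8000e-02  3.0550e+00  2.9070e+00  1.5460e+00]
Rf [-0.4  0.2] Rr [-0.5  0.7] Lf [ 0.  -0.5] Lr [-0.1 -0.7] Or [-0.6 -0.3] Ol [ 0.3 -0.8] br [ 0.1 -0.2] bl [-0.4  0. ] Fr [-0.2 -0.9] Fl [ 0.4 -1.2] Lr [-0.9  0.3] Lf [-0.1  0.3] Fl [-1.1  1.5] Bl [-0.8  0.7] Rr [-0.1 -0.2] Rf [ 0.3 -0.6] Fr [ 0.2 -0.6] Tl [-0.5 -1.4] Tr [ 0.1 -1.8] Lf [473. 180. 115.]
Rf [ 502. -246.  128.]
Lr [642. 192. 115.]
Rr [ 671. -235.  128.]
Tl [664. 108. 312.]
Ol [669. 109. 312.]
bl [669. 109.   0.]
Fl [469.  95. 105.]
Bl [469.  95.   0.]
Tr [ 682. -151.  312.]
Or [ 687. -151.  312.]
br [ 687. -151.    0.]
Fr [ 487. -164.  105.]
Br [ 487. -164.    0.]

bottletop [782.  20. 235.]
jar [ 681. -410.  110.]
mug [669. 401.  95.]
soap [ 411. -129.   28.]
coaster [396.  38.  12.]
```

Request:
send_rows:
  moves:
    - [[0.03,0.02,0,0,0,-0.0985,-1],[0.03,0.02,0,0,0,-0.0985,-1],[0.03,0.02,0,0.098,0.0067,0,-1],[0.03,0.02,0,0.098,0.0067,0,-1],[0.03,0.02,0,0.098,0.0067,0,-1],[0.03,0.02,0,0.098,0.0067,0,-1],[0.03,0.02,0,0.098,0.0067,0,-1],[0.03,0.02,0,0.098,0.0067,0,-1],[0.03,0.02,0,0.098,0.0067,0,-1],[0.03,0.02,0,0.098,0.0067,0,-1]]

```text
clock: 1.1
eef_pos: [464.7, -402.6, 213.0]
tcp_rot: [-2.352, 0.001, 0.068]
contact_force: [-0.1, 0.1, -0.7]
opening: -0.002
grasp_force: 0.0
```

```bash
cat > st.py <<'E'
from h import *
from scipy.spatial.transform import Rotation as Ro
p=np.load('pose.npy'); s=sense()
R=Ro.from_euler('xyz',s['tcp_rot']).as_matrix(); tip=s['eef_pos']+17*R[:,2]
C=Ro.from_euler('z',p[2]).as_matrix()
def case(v): return C.T@(np.array(v)-[p[0],p[1],0])
print('t',s['clock'],'tcp',s['eef_pos'].round(1),'tip_case',case(tip).round(1),'d_case',(C.T@R[:,2]).round(3),'y_case',(C.T@R[:,1]).round(2),'F',s['contact_force'].round(1),'q',s['qpos'].round(2))
E
python3 st.py
```

```text
t 1.1 tcp [ 464.7 -402.6  213. ] tip_case [-138.5 -354.   201.1] d_case [-0.001  0.71  -0.704] y_case [-0.   -0.7  -0.71] F [-0.1  0.1 -0.7] q [-0.94  0.74  1.23  0.41  1.85  0.54]
```

Request:
send_rows:
  moves:
    - [[0.0178,0.014,-0.0276,0,0,0,-1],[0.0178,0.014,-0.0276,0,0,0,-1],[0.0178,0.014,-0.0276,0,0,0,-1],[0.0178,0.014,-0.0276,0,0,0,-1],[0.0178,0.014,-0.0276,0,0,0,-1],[-0.0013,0.019,0,0,0,0,-1],[-0.0013,0.019,0,0,0,0,-1],[-0.0013,0.019,0,0,0,0,-1],[-0.0013,0.019,0,0,0,0,-1],[-0.0013,0.019,0,0,0,0,-1]]

```text
clock: 2.1
eef_pos: [545.8, -237.3, 74.7]
tcp_rot: [-2.355, 0.001, 0.068]
contact_force: [-0.1, -0.1, -0.4]
opening: -0.005
grasp_force: 0.0
```

```bash
python3 st.py
python3 - <<'E'
from h import *
snap('scene','s1');a=cv2.imread('pics/s1.png')[110:270,170:410];cv2.imwrite('pics/s1c.png',cv2.resize(a,None,fx=3,fy=3))
E
```

```text
t 2.1 tcp [ 545.8 -237.3   74.7] tip_case [ -46.4 -194.7   62.7] d_case [-0.001  0.708 -0.707] y_case [-0.   -0.71 -0.71] F [-0.1 -0.1 -0.4] q [-0.72  0.8   1.47  0.52  1.5   0.57]
```

View pics/s1c.png

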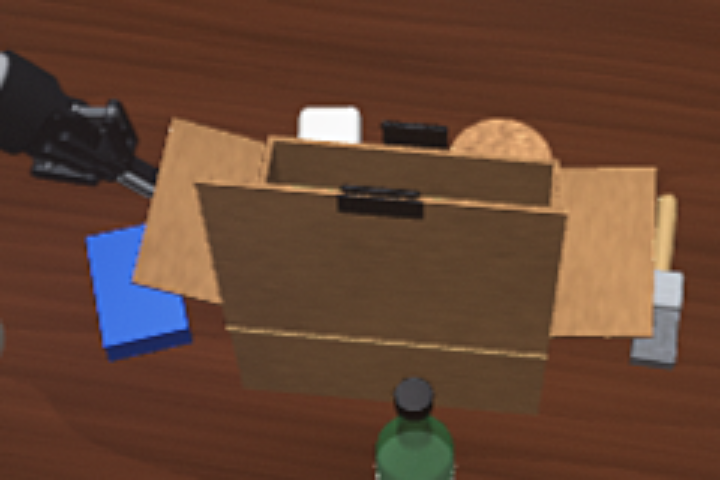

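The closed fingers are under the right flap's edge at (145,180), clear of the box. Next I lift the flap and sweep it over.

Request:
send_rows:
  moves:
    - [[0,0,0.015,0,0,0,-1],[0,0,0.015,0,0,0,-1],[0,0,0.015,0,0,0,-1],[0,0.002,0.01,0,0,0,-1],[0,0.002,0.01,0,0,0,-1],[0,0.001,0.01,0,0,0,-1],[-0.0005,0.0075,0.01,0,0,0,-1],[-0.0005,0.0075,0.01,0,0,0,-1],[-0.0007,0.01,0.006,0,0,0,-1],[-0.0007,0.01,0.006,0,0,0,-1]]

```text
clock: 3.15
eef_pos: [543.5, -197.1, 182.7]
tcp_rot: [-2.356, 0.0, 0.068]
contact_force: [-0.4, 0.4, 0.2]
opening: 0.002
grasp_force: 0.0
```

Request:
send_rows:
  moves:
    - [[-0.0006,0.0083,0.0017,0,0,0,-1],[-0.0006,0.0083,0.0017,0,0,0,-1],[-0.0006,0.0083,0.0017,0,0,0,-1],[-0.0007,0.01,-0.0035,0,0,0,-1],[-0.0007,0.01,-0.0035,0,0,0,-1],[-0.0006,0.009,-0.0075,0,0,0,-1],[-0.0006,0.009,-0.0075,0,0,0,-1],[-0.0004,0.006,-0.0085,0,0,0,-1],[-0.0004,0.006,-0.0085,0,0,0,-1],[-0.0003,0.005,-0.008,0,0,0,-1]]

```text
clock: 4.15
eef_pos: [538.0, -117.8, 139.3]
tcp_rot: [-2.356, 0.001, 0.068]
contact_force: [-0.1, 1.0, 0.6]
opening: -0.002
grasp_force: 0.0
```

Request:
send_rows:
  moves:
    - [[0,0,-0.003,0,0,0,-1],[0,0,-0.003,0,0,0,-1]]

```text
clock: 4.35
eef_pos: [538.2, -118.4, 133.9]
tcp_rot: [-2.356, 0.0, 0.068]
contact_force: [-0.0, 0.2, 1.0]
opening: 0.003
grasp_force: 0.0
```

```bash
python3 st.py
python3 - <<'E'
from h import *
a=snap('scene','s2')['img'][110:270,170:410];b=snap('side','d2')['img'][90:290,220:460]
a=cv2.resize(a,None,fx=1.65,fy=1.65);b=cv2.resize(b,None,fx=1.65,fy=1.65)
cv2.imwrite('pics/m2.png',cv2.cvtColor(np.hstack([a,np.vstack([b[:264]])[:264]]) if 0 else np.vstack([a,b]),cv2.COLOR_RGB2BGR))
E
```

```text
t 4.35 tcp [ 538.2 -118.4  133.9] tip_case [-45.9 -75.5 121.9] d_case [-0.     0.707 -0.707] y_case [-0.   -0.71 -0.71] F [-0.   0.2  1. ] q [-0.59  0.62  1.66  0.6   1.44  0.65]
```

View pics/m2.png

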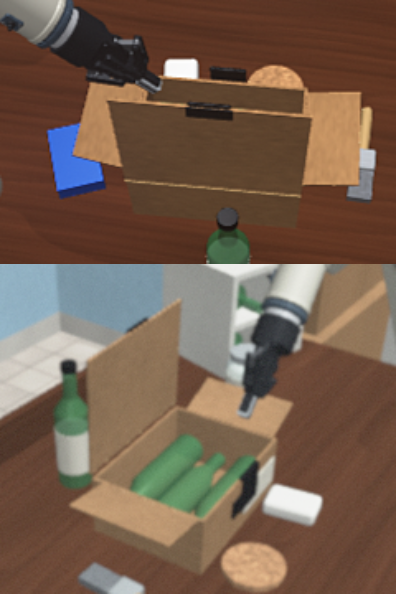

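The right flap is still out: in the side view its outer corners are at about (204,380) and (292,403), unchanged, and the fingertip is at (245,413). I'll check where the fingertip really is against the calibration.

Run:
```python
from h import *
from fit import *
p=np.load('pose.npy')
d2,s2=load('d2'),load('s2')
T=world(p,[-46,-75.5,122]); 
for k in(0,20,40): print(k,proj(d2,world(p,[-46,-75.5-.707*k,122+.707*k])),proj(s2,world(p,[-46,-75.5-.707*k,122+.707*k])))
for fr in (2.9,2.5,2.0,3.2): print(fr,[proj(d,world(p,pts(3,fr,1.5)[k])).round(1) for d in(d2,s2) for k in('Rf','Rr')])
a=s2['img'][130:200,190:300];b=d2['img'][115:215,310:440]
a=cv2.resize(a,None,fx=4.5,fy=4.5);b=cv2.resize(b,(495,381))
m=cv2.cvtColor(np.vstack([cv2.resize(a,(495,315)),b])[:596],cv2.COLOR_RGB2BGR);cv2.imwrite('pics/z2.png',m)
```

```text
0 [[362.05213567 193.6484093 ]] [[276.22784658 168.98907467]]
20 [[364.70326054 186.9654057 ]] [[270.38367869 165.33501445]]
40 [[367.34610146 180.3032844 ]] [[264.42837598 161.61146729]]
2.9 [array([[397.1, 174.5]]), array([[345.7, 159.2]]), array([[226.8, 149.6]]), array([[213.4, 204.5]])]
2.5 [array([[396.3, 167.5]]), array([[343.9, 152.2]]), array([[230.5, 142.7]]), array([[217.1, 198.4]])]
2.0 [array([[392.7, 164.2]]), array([[339. , 148.7]]), array([[241.8, 137.1]]), array([[229. , 193.6]])]
3.2 [array([[396.5, 181.6]]), array([[345.7, 166.1]]), array([[227.4, 155.3]]), array([[214.3, 209.7]])]
```

View pics/z2.png

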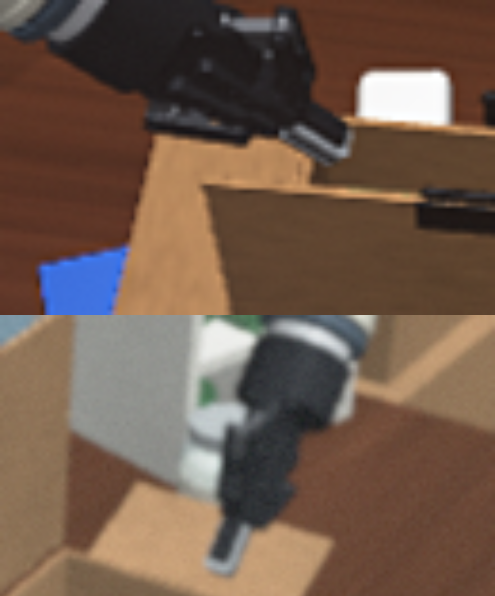

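In the crops the fingertip ends at (345,150) in the scene and (222,572) in the side view. That is about 30 mm short of the computed tip along the tool axis, so I triangulate the true tip.

Run:
```python
from h import *
from fit import *
p=np.load('pose.npy');d2,s2=load('d2'),load('s2')
uv={0:(s2,np.array([190+340/4.5,130+148/4.5])),1:(d2,np.array([310+222/495*130,115+(570-315)/3.81]))}
r=least_squares(lambda X:np.concatenate([proj(d,X)[0]-v for d,v in uv.values()]),[538,-118,134])
c,s=np.cos(p[2]),np.sin(p[2]);X=r.x;e=X-[p[0],p[1],0]
print(X,r.cost,'case',[c*e[0]+s*e[1],-s*e[0]+c*e[1],e[2]],'minus tcp',X-[538.2,-118.4,133.9])
```

```text
[ 537.13018305 -133.65370615  144.83615701] 0.5516830491496939 case [np.float64(-47.96414392602452), np.float64(-102.6742121511633), np.float64(144.83615701093353)] minus tcp [ -1.06981695 -15.25370615  10.93615701]
```

Request:
send_rows:
  moves:
    - [[0,0,0.025,0,0,0,-1],[0,0,0.025,0,0,0,-1],[0.003,-0.04,0,0.13,0.009,0,-1],[0.003,-0.04,0,0.13,0.009,0,-1],[0.003,-0.04,0,0,0,0,-1],[0,0,0,0,0,0,-1]]

```text
clock: 5.05
eef_pos: [547.2, -243.5, 182.6]
tcp_rot: [-2.096, 0.001, 0.064]
contact_force: [-0.4, 1.2, 0.1]
opening: -0.004
grasp_force: 0.0
```

```bash
python3 st.py
python3 - <<'E'
from h import *
from fit import *
s=sense();t=s['eef_pos'];a=snap('scene','s3');b=snap('side','d3')
print(a['rvec'].ravel(), load('s2')['rvec'].ravel())
ca=proj(a,t)[0].round();cb=proj(b,t)[0].round();print(ca,cb)
def cr(d,c):
    x,y=int(c[0])-40,int(c[1])-30; print(x,y); return cv2.resize(d['img'][y:y+60,x:x+80],None,fx=5,fy=5,interpolation=cv2.INTER_CUBIC)
m=np.hstack([cr(a,ca),cr(b,cb)]);cv2.imwrite('pics/z3.png',cv2.cvtColor(m,cv2.COLOR_RGB2BGR))
E
```

```text
t 5.05 tcp [ 547.2 -243.5  182.6] tip_case [ -45.3 -198.2  174.1] d_case [ 0.003  0.865 -0.501] y_case [-0.   -0.5  -0.87] F [-0.4  1.2  0.1] q [-0.78  0.81  1.34  0.64  1.84  0.62]
[ 1.75863852  2.0694965  -0.58144454] [ 1.75863852  2.0694965  -0.58144454]
[220. 151.] [385. 154.]
180 121
345 124
```

View pics/z3.png

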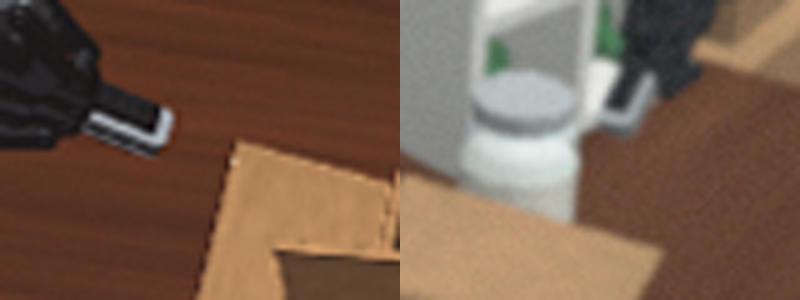

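The fingertip is at (167,122) in the left crop and (215,125) in the right one, again behind the projected TCP.

Run:
```python
from h import *
from fit import *
d,s=load('d3'),load('s3')
uv={0:(s,np.array([180+167/5,121+122/5])),1:(d,np.array([345+215/5,124+125/5]))}
r=least_squares(lambda X:np.concatenate([proj(d,X)[0]-v for d,v in uv.values()]),[538,-218,134])
print(r.x,r.cost,r.x-[547.2,-243.5,182.6])
w=grab_frame('wrist');print(w['T_tool_cam'].round(2),w['mtx'].round(1))
for k in (17,-2,-20): 
  T=np.linalg.inv(w['T_tool_cam']);X=T@[0,0,k,1];print(k,(w['mtx']@X[:3]/X[2]).round(1))
cv2.imwrite('pics/w3.png',cv2.cvtColor(w['img'],cv2.COLOR_RGB2BGR))
```

```text
[ 543.83865605 -257.89169529  194.53729998] 0.2563113383529092 [ -3.36134395 -14.39169529  11.93729998]
[[   0.     -0.96   -0.26   65.75]
 [   1.      0.      0.     -1.14]
 [   0.     -0.26    0.96 -161.54]
 [   0.      0.      0.      1.  ]] [[307.3   0.  320.6]
 [  0.  307.3 197.9]
 [  0.    0.    1. ]]
17 [322.4 224.1   1. ]
-2 [322.6 235.9   1. ]
-20 [322.8 249.7   1. ]
```

View pics/w3.png

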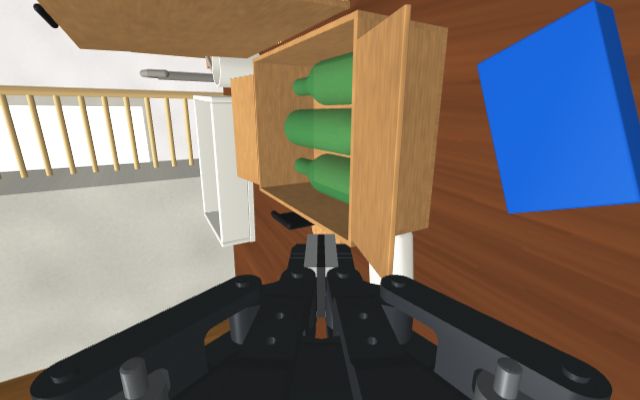

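All three cameras agree that the real fingertip is about 19 mm behind the reported TCP, so the first sweep passed above the flap. I'll use tip = TCP − 19·d from here. I also roll the hand 90° so the wide linkage lies along the hinge, then go back outside and low.

Request:
send_rows:
  moves:
    - [[0.0007,-0.01,0,0.008,-0.1232,0.0715,-1],[0.0007,-0.01,0,0.008,-0.1232,0.0715,-1],[0.0007,-0.01,0,0.008,-0.1232,0.0715,-1],[0.0007,-0.01,0,0.008,-0.1232,0.0715,-1],[0,0,-0.018,0.008,-0.1232,0.0715,-1],[0,0,-0.018,0.008,-0.1232,0.0715,-1],[0,0,-0.018,0.008,-0.1232,0.0715,-1],[0,0,-0.018,0.008,-0.1232,0.0715,-1],[0,0,-0.018,0.008,-0.1232,0.0715,-1],[0,0,-0.018,0.008,-0.1232,0.0715,-1]]

```text
clock: 6.2
eef_pos: [550.3, -276.8, 76.6]
tcp_rot: [-2.912, -1.026, 1.371]
contact_force: [0.1, 0.5, -0.1]
opening: 0.001
grasp_force: 0.0
```

Request:
send_rows:
  moves:
    - [[0,0,0,0.008,-0.1232,0.0715,-1],[0,0,0,0,0,0,-1]]

```text
clock: 6.4
eef_pos: [550.1, -276.8, 76.7]
tcp_rot: [3.14, -1.043, 1.64]
contact_force: [-0.6, -0.2, -0.1]
opening: 0.001
grasp_force: 0.0
```

```bash
sed -i "s/+17\*R/-19*R/" st.py; python3 st.py
```

```text
t 6.4 tcp [ 550.1 -276.8   76.7] tip_case [ -44.7 -262.8   86.3] d_case [ 0.001  0.864 -0.503] y_case [ 1. -0.  0.] F [-0.6 -0.2 -0.1] q [-0.8   0.97  1.27  0.61  1.77 -1.03]
```

Request:
send_rows:
  moves:
    - [[-0.0012,0.0175,0,0,0,0,-1],[-0.0012,0.0175,0,0,0,0,-1],[-0.0012,0.0175,0,0,0,0,-1],[-0.0012,0.0175,0,0,0,0,-1],[0,0,0.0107,0,0,0,-1],[0,0,0.0107,0,0,0,-1],[0,0,0.0107,0,0,0,-1],[-0.0001,0.0017,0.0083,0,0,0,-1],[-0.0001,0.0017,0.0083,0,0,0,-1],[-0.0001,0.0017,0.0083,0,0,0,-1]]

```text
clock: 7.4
eef_pos: [544.8, -203.5, 134.0]
tcp_rot: [-3.14, -1.042, 1.634]
contact_force: [1.0, -0.4, -1.4]
opening: -0.002
grasp_force: 0.5
```

```bash
python3 st.py
python3 - <<'E'
from h import *
a=snap('scene','s4')['img'][110:270,170:410];b=snap('side','d4')['img'][90:270,220:460]
m=np.hstack([cv2.resize(a,(400,267)),cv2.resize(b,(400,267))])
cv2.imwrite('pics/m4.png',cv2.cvtColor(m,cv2.COLOR_RGB2BGR))
E
```

```text
t 7.4 tcp [ 544.8 -203.5  134. ] tip_case [ -45.  -189.3  143.5] d_case [ 0.002  0.864 -0.504] y_case [ 1. -0. -0.] F [ 1.  -0.4 -1.4] q [-0.74  0.83  1.43  0.65  1.73 -1.  ]
```

View pics/m4.png

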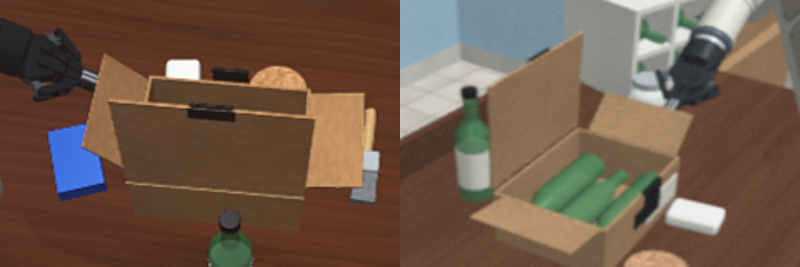

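The right flap is now lifting: its outer edge is at (105,55) in the left half and the fingers are beneath it. That is my tenth and last picture, so further checks will be numeric.

Request:
send_rows:
  moves:
    - [[-0.0004,0.0065,0.0085,0,0,0,-1],[-0.0004,0.0065,0.0085,0,0,0,-1],[-0.0007,0.01,0.005,0,0,0,-1],[-0.0007,0.01,0.005,0,0,0,-1],[-0.0006,0.0083,0.001,0,0,0,-1],[-0.0006,0.0083,0.001,0,0,0,-1],[-0.0006,0.0083,0.001,0,0,0,-1],[-0.0007,0.011,-0.0025,0,0,0,-1],[-0.0007,0.011,-0.0025,0,0,0,-1]]

```text
clock: 8.4
eef_pos: [539.4, -122.4, 158.0]
tcp_rot: [-3.14, -1.043, 1.635]
contact_force: [-0.2, -0.8, -0.5]
opening: 0.001
grasp_force: 0.4
```

Request:
send_rows:
  moves:
    - [[-0.0006,0.009,-0.0065,0,0,0,-1],[-0.0006,0.009,-0.0065,0,0,0,-1],[-0.0004,0.006,-0.0085,0,0,0,-1],[-0.0004,0.006,-0.0085,0,0,0,-1],[-0.0003,0.005,-0.009,0,0,0,-1],[0,0,-0.004,0,0,0,-1],[0,0,-0.004,0,0,0,-1],[0,0,0,0,0,0,-1]]

```text
clock: 9.2
eef_pos: [537.1, -88.5, 110.7]
tcp_rot: [-3.139, -1.043, 1.634]
contact_force: [-1.8, 1.2, -0.4]
opening: 0.001
grasp_force: 0.0
```

```bash
python3 st.py
```

```text
t 9.2 tcp [537.1 -88.5 110.7] tip_case [-45.  -74.  120.2] d_case [ 0.002  0.864 -0.504] y_case [ 1. -0. -0.] F [-1.8  1.2 -0.4] q [-0.62  0.78  1.63  0.73  1.56 -1.03]
```

Request:
send_rows:
  moves:
    - [[0,0,-0.0015,0,0,0,-1],[0,0,-0.0015,0,0,0,-1],[0,0,-0.0015,0,0,0,-1],[0,0,0,0,0,0,-1]]

```text
clock: 9.6
eef_pos: [537.4, -88.5, 108.4]
tcp_rot: [3.14, -1.045, 1.637]
contact_force: [-1.3, -2.0, 10.0]
opening: 0.003
grasp_force: 4.9
```

```bash
python3 st.py
cat > chk.py <<'E'
from h import *
from fit import world
p=np.load('pose.npy')
s,d=grab_frame('scene'),grab_frame('side')
def c(d,q):
    u,v=proj(d,world(p,q))[0].round().astype(int); return (u,v),d['img'][v-1:v+2,u-1:u+2].reshape(-1,3).mean(0).round()
for sg,n in((-1,'R'),(1,'L')):
    print(n,'out',c(s,[40,sg*190,115]),'side view flat row',[c(d,[x,sg*y,109])[1].tolist() for x in(-20,20,50) for y in(60,80,110)])
E
python3 chk.py
```

```text
t 9.6 tcp [537.4 -88.5 108.4] tip_case [-44.7 -74.  118. ] d_case [ 0.003  0.865 -0.502] y_case [ 1. -0.  0.] F [-1.3 -2.  10. ] q [-0.62  0.78  1.63  0.73  1.56 -1.03]
R out ((np.int64(226), np.int64(195)), array([ 60., 112., 221.])) side view flat row [[189.0, 151.0, 114.0], [190.0, 153.0, 114.0], [132.0, 118.0, 106.0], [185.0, 149.0, 112.0], [186.0, 148.0, 112.0], [192.0, 154.0, 116.0], [181.0, 145.0, 109.0], [185.0, 149.0, 112.0], [189.0, 152.0, 114.0]]
L out ((np.int64(378), np.int64(207)), array([192., 143.,  96.])) side view flat row [[72.0, 111.0, 77.0], [71.0, 110.0, 76.0], [72.0, 112.0, 77.0], [95.0, 144.0, 99.0], [95.0, 145.0, 100.0], [98.0, 145.0, 101.0], [138.0, 112.0, 86.0], [136.0, 111.0, 85.0], [138.0, 110.0, 84.0]]
```

The right flap is flat: the cardboard colour now covers the bottles and the tool feels 10 N. I retreat upward and swing over to the left side.

Request:
send_rows:
  moves:
    - [[0,0,0.02,0,0,0,-1],[0,0,0.04,0,0,0,-1],[0,0,0.04,0,0,0,-1],[0,0,0.04,0,0,0,-1]]

```text
clock: 10.1
eef_pos: [537.0, -88.3, 249.2]
tcp_rot: [-3.141, -1.042, 1.635]
contact_force: [0.3, 0.7, 0.6]
opening: -0.0
grasp_force: 0.0
```

Request:
send_rows:
  moves:
    - [[-0.0015,0.0223,0,-0.149,-0.0102,0,-1],[-0.0015,0.0223,0,-0.149,-0.0102,0,-1],[-0.0015,0.0223,0,-0.149,-0.0102,0,-1],[-0.0015,0.0223,0,-0.149,-0.0102,0,-1],[-0.0015,0.0223,0,-0.149,-0.0102,0,-1],[-0.0015,0.0223,0,-0.149,-0.0102,0,-1],[-0.0015,0.0223,0,-0.149,-0.0102,0,-1]]

```text
clock: 10.8
eef_pos: [527.4, 68.5, 249.8]
tcp_rot: [3.132, 0.008, 1.635]
contact_force: [-0.2, -0.5, -0.7]
opening: -0.0
grasp_force: 0.0
```

Request:
send_rows:
  moves:
    - [[-0.0015,0.0223,0,-0.149,-0.0102,0,-1],[-0.0015,0.0223,0,-0.149,-0.0102,0,-1],[-0.0015,0.0223,0,-0.149,-0.0102,0,-1],[-0.0015,0.0223,0,-0.149,-0.0102,0,-1],[-0.0015,0.0223,0,-0.149,-0.0102,0,-1],[-0.0015,0.0223,0,-0.149,-0.0102,0,-1],[-0.0015,0.0223,0,-0.149,-0.0102,0,-1],[0,0,0,0,0,0,-1]]

```text
clock: 11.6
eef_pos: [514.4, 227.2, 241.5]
tcp_rot: [-3.135, 1.057, 1.65]
contact_force: [-0.5, -1.1, -0.3]
opening: -0.004
grasp_force: 0.0
```

```bash
python3 st.py; python3 chk.py
```

```text
t 11.6 tcp [514.4 227.2 241.5] tip_case [-46.2 275.4 250.8] d_case [ 0.003 -0.871 -0.491] y_case [ 1.    0.01 -0.  ] F [-0.5 -1.1 -0.3] q [ 0.83  0.67  1.49 -0.71  1.8   0.9 ]
R out ((np.int64(226), np.int64(195)), array([ 61., 113., 222.])) side view flat row [[194.0, 155.0, 117.0], [194.0, 156.0, 117.0], [191.0, 153.0, 115.0], [190.0, 152.0, 115.0], [192.0, 154.0, 115.0], [196.0, 157.0, 118.0], [186.0, 148.0, 111.0], [191.0, 153.0, 115.0], [195.0, 156.0, 117.0]]
L out ((np.int64(378), np.int64(207)), array([193., 144.,  96.])) side view flat row [[73.0, 113.0, 78.0], [75.0, 114.0, 80.0], [73.0, 114.0, 79.0], [97.0, 148.0, 102.0], [97.0, 147.0, 101.0], [101.0, 150.0, 104.0], [142.0, 116.0, 88.0], [140.0, 114.0, 87.0], [140.0, 113.0, 86.0]]
```

Request:
send_rows:
  moves:
    - [[0,0,-0.029,0,0,0,-1],[0,0,-0.029,0,0,0,-1],[0,0,-0.029,0,0,0,-1],[0,0,-0.029,0,0,0,-1],[0,0,-0.029,0,0,0,-1],[0,0,-0.029,0,0,0,-1],[0,0,0,0,0,0,-1]]

```text
clock: 12.4
eef_pos: [516.0, 222.2, 72.6]
tcp_rot: [3.137, 1.047, 1.633]
contact_force: [-0.1, -1.3, -0.3]
opening: 0.0
grasp_force: 0.0
```

```bash
python3 st.py
```

```text
t 12.4 tcp [516.  222.2  72.6] tip_case [-44.9 270.2  82.1] d_case [ 0.    -0.866 -0.5  ] y_case [ 1. -0.  0.] F [-0.1 -1.3 -0.3] q [ 0.82  0.88  1.52 -0.68  1.6   1.06]
```

Request:
send_rows:
  moves:
    - [[0.0013,-0.019,-0.0015,0,0,0,-1],[0.0013,-0.019,-0.0015,0,0,0,-1],[0.0013,-0.019,-0.0015,0,0,0,-1],[0.0013,-0.019,-0.0015,0,0,0,-1],[0,0,0.014,0,0,0,-1],[0,0,0.014,0,0,0,-1],[0,0,0.014,0,0,0,-1],[0.0001,-0.0019,0.0083,0,0,0,-1],[0.0001,-0.0019,0.0083,0,0,0,-1],[0.0001,-0.0019,0.0083,0,0,0,-1]]

```text
clock: 13.4
eef_pos: [521.7, 142.4, 134.3]
tcp_rot: [3.135, 1.048, 1.635]
contact_force: [0.1, 0.9, -1.3]
opening: -0.005
grasp_force: 0.5
```

Request:
send_rows:
  moves:
    - [[0.0004,-0.0065,0.0085,0,0,0,-1],[0.0004,-0.0065,0.0085,0,0,0,-1],[0.0007,-0.01,0.005,0,0,0,-1],[0.0007,-0.01,0.005,0,0,0,-1],[0.0006,-0.0083,0.001,0,0,0,-1],[0.0006,-0.0083,0.001,0,0,0,-1],[0.0006,-0.0083,0.001,0,0,0,-1],[0.0007,-0.011,-0.0025,0,0,0,-1],[0.0007,-0.011,-0.0025,0,0,0,-1]]

```text
clock: 14.3
eef_pos: [527.1, 61.4, 158.4]
tcp_rot: [3.136, 1.048, 1.635]
contact_force: [0.1, 0.9, 0.2]
opening: -0.002
grasp_force: 0.4
```

Request:
send_rows:
  moves:
    - [[0.0006,-0.009,-0.0065,0,0,0,-1],[0.0006,-0.009,-0.0065,0,0,0,-1],[0.0004,-0.006,-0.0085,0,0,0,-1],[0.0004,-0.006,-0.0085,0,0,0,-1],[0.0003,-0.005,-0.009,0,0,0,-1],[0,0,-0.004,0,0,0,-1],[0,0,-0.004,0,0,0,-1],[0,0,0,0,0,0,-1]]

```text
clock: 15.1
eef_pos: [529.3, 27.4, 111.1]
tcp_rot: [3.137, 1.048, 1.636]
contact_force: [0.7, 0.1, 0.1]
opening: -0.004
grasp_force: 0.0
```

```bash
python3 st.py; python3 chk.py
```

```text
t 15.1 tcp [529.3  27.4 111.1] tip_case [-44.9  75.  120.6] d_case [ 0.003 -0.867 -0.499] y_case [1. 0. 0.] F [0.7 0.1 0.1] q [ 0.59  0.71  1.81 -0.87  1.42  1.03]
R out ((np.int64(226), np.int64(195)), array([ 61., 112., 221.])) side view flat row [[198.0, 158.0, 119.0], [199.0, 160.0, 120.0], [196.0, 157.0, 117.0], [121.0, 122.0, 115.0], [121.0, 122.0, 115.0], [120.0, 122.0, 115.0], [133.0, 133.0, 125.0], [140.0, 140.0, 132.0], [179.0, 181.0, 171.0]]
L out ((np.int64(378), np.int64(207)), array([89., 51., 34.])) side view flat row [[67.0, 65.0, 64.0], [53.0, 56.0, 60.0], [48.0, 50.0, 53.0], [121.0, 122.0, 115.0], [121.0, 122.0, 115.0], [122.0, 122.0, 115.0], [169.0, 169.0, 160.0], [170.0, 172.0, 162.0], [174.0, 177.0, 166.0]]
```

Left flap is no longer outside (wood shows there). I press it flat, then retreat upward.

Request:
send_rows:
  moves:
    - [[0,0,-0.0015,0,0,0,-1],[0,0,-0.0015,0,0,0,-1],[0,0,-0.0015,0,0,0,-1],[0,0,0,0,0,0,-1]]

```text
clock: 15.6
eef_pos: [529.7, 27.4, 108.6]
tcp_rot: [3.133, 1.05, 1.633]
contact_force: [-0.9, 2.6, 9.6]
opening: 0.0
grasp_force: 4.7
```

```bash
python3 st.py
```

```text
t 15.6 tcp [529.7  27.4 108.6] tip_case [-44.5  75.  118. ] d_case [ 0.003 -0.867 -0.497] y_case [1. 0. 0.] F [-0.9  2.6  9.6] q [ 0.59  0.71  1.81 -0.87  1.41  1.04]
```

Both flaps are pressed flat. I now rise, point the tool down, roll it, and cross over to behind the lid's top edge.

Request:
send_rows:
  moves:
    - [[0,0,0.03,0,0,0,-1],[0,0,0.03,0.1492,0.0102,0,-1],[0,0,0.03,0.1492,0.0102,0,-1],[0,0,0.03,0.1492,0.0102,0,-1],[0,0,0.03,0.1492,0.0102,0,-1],[0,0,0.03,0.1492,0.0102,0,-1],[0,0,0.03,0.1492,0.0102,0,-1],[0,0,0.03,0.1492,0.0102,0,-1],[0,0,0,0,0,0,-1]]

```text
clock: 16.5
eef_pos: [531.6, 24.5, 352.7]
tcp_rot: [3.13, -0.003, 1.632]
contact_force: [0.5, -0.1, 0.3]
opening: 0.001
grasp_force: 0.0
```

```bash
python3 st.py; python3 chk.py
```

```text
t 16.5 tcp [531.6  24.5 352.7] tip_case [-43.   55.4 371.7] d_case [ 0.012  0.003 -1.   ] y_case [ 1.   -0.01  0.01] F [ 0.5 -0.1  0.3] q [ 0.04  0.09  1.66  0.    1.38 -0.02]
R out ((np.int64(226), np.int64(195)), array([ 61., 112., 221.])) side view flat row [[207.0, 166.0, 125.0], [208.0, 168.0, 125.0], [205.0, 164.0, 124.0], [203.0, 162.0, 123.0], [205.0, 164.0, 124.0], [211.0, 170.0, 127.0], [201.0, 160.0, 121.0], [204.0, 163.0, 123.0], [208.0, 168.0, 126.0]]
L out ((np.int64(378), np.int64(207)), array([90., 51., 34.])) side view flat row [[205.0, 164.0, 123.0], [206.0, 165.0, 124.0], [208.0, 167.0, 126.0], [211.0, 169.0, 127.0], [210.0, 169.0, 127.0], [202.0, 161.0, 121.0], [207.0, 167.0, 125.0], [208.0, 166.0, 125.0], [200.0, 160.0, 122.0]]
```

Both flaps are confirmed flat (cardboard on both sides). Now over to the rear of the lid.

Request:
send_rows:
  moves:
    - [[0.018,-0.004,0,0,0,-0.1428,-1],[0.018,-0.004,0,0,0,-0.1428,-1],[0.018,-0.004,0,0,0,-0.1428,-1],[0.018,-0.004,0,0,0,-0.1428,-1],[0.018,-0.004,0,0,0,-0.1428,-1],[0.018,-0.004,0,0,0,-0.1428,-1],[0.018,-0.004,0,0,0,-0.1428,-1],[0.018,-0.004,0,0,0,-0.1428,-1],[0.018,-0.004,0,0,0,-0.1428,-1],[0.018,-0.004,0,0,0,-0.1428,-1]]

```text
clock: 17.6
eef_pos: [709.2, -11.0, 344.4]
tcp_rot: [3.138, 0.006, 0.205]
contact_force: [0.3, 0.2, 0.8]
opening: -0.001
grasp_force: 0.0
```

Request:
send_rows:
  moves:
    - [[0.018,-0.004,0,0,0,-0.1428,-1],[0,0,0,-0.0089,0.131,0,-1],[0,0,0,-0.0089,0.131,0,-1],[0,0,0,-0.0089,0.131,0,-1],[0,0,0,-0.0089,0.131,0,-1],[0,0,0,0,0,0,-1]]

```text
clock: 18.2
eef_pos: [727.7, -14.4, 336.4]
tcp_rot: [3.137, 0.544, 0.068]
contact_force: [-0.2, 0.3, -2.3]
opening: 0.001
grasp_force: 0.0
```

```bash
python3 st.py
```

```text
t 18.2 tcp [727.7 -14.4 336.4] tip_case [160.1   3.5 352.6] d_case [-0.518 -0.005 -0.856] y_case [ 0. -1.  0.] F [-0.2  0.3 -2.3] q [-0.    0.83  0.7  -0.05  2.16  1.48]
```

Request:
send_rows:
  moves:
    - [[0,0,-0.019,0,0,0,-1],[0,0,-0.019,0,0,0,-1],[0,0,-0.019,0,0,0,-1],[0,0,-0.019,0,0,0,-1],[-0.012,-0.0008,0,0,0,0,-1],[-0.012,-0.0008,0,0,0,0,-1],[-0.012,-0.0008,0,0,0,0,-1],[0,0,0,0,0,0,-1]]

```text
clock: 19.0
eef_pos: [690.0, -18.0, 271.8]
tcp_rot: [3.136, 0.525, 0.066]
contact_force: [-0.0, 0.1, 0.2]
opening: 0.004
grasp_force: 0.0
```

```bash
python3 st.py
```

```text
t 19.0 tcp [690.  -18.  271.8] tip_case [121.9   2.4 288.3] d_case [-0.501 -0.004 -0.865] y_case [ 0. -1.  0.] F [-0.   0.1  0.2] q [-0.01  0.75  0.95 -0.05  1.96  1.49]
```

Request:
send_rows:
  moves:
    - [[-0.005,-0.0003,-0.0055,0,0,0,-1],[-0.005,-0.0003,-0.0055,0,0,0,-1],[-0.0106,-0.0007,-0.0006,0,0,0,-1],[-0.0106,-0.0007,-0.0006,0,0,0,-1],[-0.0106,-0.0007,-0.0006,0,0,0,-1],[-0.0106,-0.0007,-0.0006,0,0,0,-1],[-0.0107,-0.0007,-0.0037,0,0,0,-1],[-0.0107,-0.0007,-0.0037,0,0,0,-1],[-0.0107,-0.0007,-0.0037,0,0,0,-1],[-0.0107,-0.0007,-0.0037,0,0,0,-1]]

```text
clock: 20.0
eef_pos: [595.7, -25.3, 242.0]
tcp_rot: [3.138, 0.526, 0.066]
contact_force: [1.5, -0.1, -0.2]
opening: 0.001
grasp_force: 0.3
```

```bash
python3 st.py
```

```text
t 20.0 tcp [595.7 -25.3 242. ] tip_case [ 27.4   1.6 258.4] d_case [-0.502 -0.003 -0.865] y_case [-0. -1.  0.] F [ 1.5 -0.1 -0.2] q [-0.02  0.61  1.28 -0.05  1.78  1.49]
```

Request:
send_rows:
  moves:
    - [[-0.0095,-0.0006,-0.0063,0,0,0,-1],[-0.0095,-0.0006,-0.0063,0,0,0,-1],[-0.0095,-0.0006,-0.0063,0,0,0,-1],[-0.0095,-0.0006,-0.0063,0,0,0,-1],[-0.0073,-0.0005,-0.0087,0,0,0,-1],[-0.0073,-0.0005,-0.0087,0,0,0,-1],[-0.0073,-0.0005,-0.0087,0,0,0,-1],[-0.0073,-0.0005,-0.0087,0,0,0,-1]]

```text
clock: 20.8
eef_pos: [528.4, -29.7, 182.1]
tcp_rot: [3.138, 0.527, 0.066]
contact_force: [0.5, 1.3, -0.1]
opening: -0.002
grasp_force: 0.2
```

Request:
send_rows:
  moves:
    - [[-0.0007,0,-0.0061,0.0089,-0.131,0,-1],[-0.0007,0,-0.0061,0.0089,-0.131,0,-1],[-0.0007,0,-0.0061,0.0089,-0.131,0,-1],[-0.0007,0,-0.0061,0.0089,-0.131,0,-1],[-0.003,-0.0002,-0.009,0,0,0,-1],[-0.003,-0.0002,-0.009,0,0,0,-1],[-0.003,-0.0002,-0.009,0,0,0,-1],[0,0,0,0,0,0,-1]]

```text
clock: 21.6
eef_pos: [516.7, -30.2, 129.7]
tcp_rot: [3.139, 0.005, 0.066]
contact_force: [-0.1, 0.1, -0.2]
opening: 0.001
grasp_force: 0.0
```

```bash
python3 st.py
```

```text
t 21.6 tcp [516.7 -30.2 129.7] tip_case [-61.2   1.9 148.7] d_case [-0.005 -0.002 -1.   ] y_case [-0. -1.  0.] F [-0.1  0.1 -0.2] q [-0.06  0.29  1.93 -0.    0.92  1.45]
```

Request:
send_rows:
  moves:
    - [[-0.002,0,-0.006,0,0,0,-1],[-0.002,0,-0.006,0,0,0,-1],[0,0,-0.005,0,0,0,-1],[0,0,-0.003,0,0,0,-1],[0,0,0,0,0,0,-1]]

```text
clock: 22.1
eef_pos: [512.9, -30.3, 111.1]
tcp_rot: [3.139, 0.002, 0.066]
contact_force: [-1.2, -0.7, -0.2]
opening: 0.0
grasp_force: 0.0
```

```bash
python3 st.py
```

```text
t 22.1 tcp [512.9 -30.3 111.1] tip_case [-65.1   2.1 130.1] d_case [-0.002 -0.002 -1.   ] y_case [-0. -1.  0.] F [-1.2 -0.7 -0.2] q [-0.06  0.31  1.96 -0.    0.87  1.45]
```

Request:
send_rows:
  moves:
    - [[0,0,-0.0015,0,0,0,-1],[0,0,-0.0015,0,0,0,-1],[0,0,0,0,0,0,-1]]

```text
clock: 22.4
eef_pos: [513.4, -30.3, 108.9]
tcp_rot: [3.139, 0.001, 0.066]
contact_force: [-1.1, 0.7, 2.6]
opening: -0.002
grasp_force: 1.1
```

Request:
send_rows:
  moves:
    - [[0,0,-0.001,0,0,0,-1],[0,0,0,0,0,0,-1]]

```text
clock: 22.6
eef_pos: [513.4, -30.3, 108.2]
tcp_rot: [3.139, 0.001, 0.066]
contact_force: [-1.9, 0.2, 7.2]
opening: 0.002
grasp_force: 3.8
```

Request:
send_rows:
  moves:
    - [[0,0,-0.001,0,0,0,-1],[0,0,0,0,0,0,-1]]

```text
clock: 22.8
eef_pos: [513.4, -30.4, 107.4]
tcp_rot: [3.139, 0.001, 0.066]
contact_force: [-2.6, 0.2, 10.9]
opening: -0.001
grasp_force: 5.0
```

Request:
send_rows:
  moves:
    - [[0,0,-0.001,0,0,0,-1],[0,0,0,0,0,0,-1]]

```text
clock: 23.0
eef_pos: [513.3, -30.4, 106.2]
tcp_rot: [3.139, 0.001, 0.066]
contact_force: [-2.7, 0.3, 8.3]
opening: -0.001
grasp_force: 4.1
```

Request:
send_rows:
  moves:
    - [[0,0,-0.0015,0,0,0,-1],[0,0,0,0,0,0,-1]]

```text
clock: 23.2
eef_pos: [513.1, -30.4, 104.4]
tcp_rot: [3.139, 0.001, 0.066]
contact_force: [-1.9, -0.4, 5.1]
opening: 0.0
grasp_force: 2.3
```

Request:
send_rows:
  moves:
    - [[0,0,-0.0015,0,0,0,-1],[0,0,0,0,0,0,-1]]

```text
clock: 23.4
eef_pos: [513.1, -30.3, 102.4]
tcp_rot: [3.139, 0.001, 0.066]
contact_force: [-0.5, 0.4, -0.3]
opening: -0.001
grasp_force: 0.3
```

Request:
send_rows:
  moves:
    - [[0,0,-0.0015,0,0,0,-1],[0,0,0,0,0,0,-1]]

```text
clock: 23.6
eef_pos: [513.1, -30.3, 100.7]
tcp_rot: [3.139, 0.002, 0.066]
contact_force: [0.7, 0.2, -0.8]
opening: 0.003
grasp_force: 0.0
```

Request:
send_rows:
  moves:
    - [[0,0,-0.0015,0,0,0,-1],[0,0,0,0,0,0,-1]]

```text
clock: 23.8
eef_pos: [513.1, -30.3, 99.3]
tcp_rot: [3.139, 0.002, 0.066]
contact_force: [-0.6, 1.0, -0.6]
opening: -0.001
grasp_force: 0.0
```

Request:
send_rows:
  moves:
    - [[0,0,-0.0015,0,0,0,-1],[0,0,0,0,0,0,-1]]

```text
clock: 24.0
eef_pos: [513.1, -30.3, 97.9]
tcp_rot: [3.139, 0.002, 0.066]
contact_force: [-0.4, -0.3, -0.2]
opening: 0.001
grasp_force: 0.0
```

Request:
send_rows:
  moves:
    - [[0,0,-0.0015,0,0,0,-1],[0,0,0,0,0,0,-1]]

```text
clock: 24.2
eef_pos: [513.2, -30.3, 97.4]
tcp_rot: [3.139, 0.001, 0.066]
contact_force: [-2.7, -0.0, 10.7]
opening: -0.002
grasp_force: 5.4
```

Request:
send_rows:
  moves:
    - [[0,0,-0.001,0,0,0,-1],[0,0,0,0,0,0,-1]]

```text
clock: 24.4
eef_pos: [513.3, -30.3, 97.1]
tcp_rot: [3.139, 0.001, 0.066]
contact_force: [-7.6, 0.5, 20.6]
opening: -0.002
grasp_force: 10.5
```

Request:
send_rows:
  moves:
    - [[0,0,0.01,0,0,0,-1],[0,0,0.03,0,0,0,-1],[0,0,0.04,0,0,0,-1],[0,0,0.04,0,0,0,-1],[-0.03,0,0.03,0,0,0,-1],[-0.03,0,0.02,0,0,0,-1],[-0.03,0,0,0,0,0,-1],[0,0,0,0,0,0,-1],[0,0,0,0,0,0,-1]]

```text
clock: 25.3
eef_pos: [423.3, -30.3, 266.0]
tcp_rot: [3.139, -0.0, 0.066]
contact_force: [0.5, 0.3, 0.0]
opening: -0.007
grasp_force: 0.0
```

```bash
python3 st.py
python3 - <<'E'
from h import *
from fit import world
p=np.load('pose.npy')
ims={n:grab_frame(n) for n in('scene','side')}
def prof(d,P,Q,n=60):
    L=np.linspace(0,1,n)[:,None]; uv=proj(d,world(p,np.array(P)+L*(np.subtract(Q,P)))).astype(np.float32)
    g=cv2.remap(d['img'],uv[:,:1],uv[:,1:],cv2.INTER_LINEAR).reshape(-1,3).astype(float)
    k=np.linalg.norm(g[2:]-g[:-2],axis=1); i=np.argsort(k)[::-1][:4]+1
    return [(np.round(np.array(P)+L[j]*np.subtract(Q,P),1).tolist(),round(k[j-1])) for j in i]
for y in(-100,100): print('scene front edge y',y,prof(ims['scene'],[-60,y,117],[-150,y,117]))
for x in (-70,0,60): print('side left edge x',x,prof(ims['side'],[x,90,117],[x,175,117]))
# predicted apparent positions for open-by-0.06 vs closed
for a in(0,.06):
    for n,q in(('scene',[100-200*np.cos(a),100,117+200*np.sin(a)]),('side',[100-170*np.cos(a),130,117+170*np.sin(a)])): print(a,n,proj(ims[n],world(p,q)),proj(ims[n],world(p,[q[0],q[1],117])))
# upright lid gone; bystanders unchanged?
for n in ims:
    o=load(n+'0')['img'].astype(int); df=(np.abs(ims[n]['img'].astype(int)-o).max(2)>45).astype(np.uint8)
    N,_,st,_=cv2.connectedComponentsWithStats(cv2.morphologyEx(df,cv2.MORPH_OPEN,np.ones((3,3))))
    print(n,[s.tolist() for s in st[1:] if s[4]>15])
for nm,q in dict(bottle=(782,20,60),jar=(681,-410,50),mug=(669,401,40),soap=(411,-129,28),coaster=(396,38,12),brush=(590,190,10),box=(660,-260,28)).items(): print(nm,[proj(ims[n],q)[0].round().tolist() for n in ims])
E
```

```text
t 25.3 tcp [423.3 -30.3 266. ] tip_case [-154.5    8.2  285. ] d_case [ 0.    -0.003 -1.   ] y_case [-0. -1.  0.] F [0.5 0.3 0. ] q [-0.07 -0.03  1.97 -0.    1.2   1.43]
scene front edge y -100 [([-124.1, -100.0, 117.0], 151), ([-125.6, -100.0, 117.0], 130), ([-122.5, -100.0, 117.0], 127), ([-121.0, -100.0, 117.0], 109)]
scene front edge y 100 [([-124.1, 100.0, 117.0], 88), ([-122.5, 100.0, 117.0], 68), ([-125.6, 100.0, 117.0], 59), ([-121.0, 100.0, 117.0], 44)]
side left edge x -70 [([-70.0, 131.8, 117.0], 30), ([-70.0, 133.2, 117.0], 30), ([-70.0, 130.3, 117.0], 24), ([-70.0, 134.7, 117.0], 24)]
side left edge x 0 [([0.0, 130.3, 117.0], 25), ([0.0, 131.8, 117.0], 24), ([0.0, 128.9, 117.0], 20), ([0.0, 133.2, 117.0], 15)]
side left edge x 60 [([60.0, 131.8, 117.0], 30), ([60.0, 130.3, 117.0], 28), ([60.0, 128.9, 117.0], 23), ([60.0, 133.2, 117.0], 23)]
0 scene [[345.19765114 158.77805108]] [[345.19765114 158.77805108]]
0 side [[332.60159467 237.81499603]] [[332.60159467 237.81499603]]
0.06 scene [[345.454534   156.13781145]] [[345.18929265 158.88734519]]
0.06 side [[332.6200928  234
[... 1403 characters left out ...]
06, 149, 24, 11, 124], [496, 150, 8, 6, 40], [336, 159, 60, 33, 981], [283, 173, 100, 70, 3624], [602, 194, 12, 7, 60], [566, 196, 9, 10, 41], [576, 206, 64, 47, 583], [264, 224, 72, 36, 1281], [628, 238, 12, 16, 121], [537, 252, 9, 12, 48], [545, 258, 6, 3, 18], [515, 262, 17, 25, 234], [605, 262, 6, 6, 29], [544, 264, 57, 32, 974], [633, 270, 7, 13, 61], [524, 279, 80, 47, 2056], [604, 280, 27, 42, 388], [603, 293, 9, 6, 37]]
bottle [[309.0, 273.0], [265.0, 204.0]]
jar [[152.0, 214.0], [369.0, 158.0]]
mug [[466.0, 258.0], [193.0, 306.0]]
soap [[280.0, 152.0], [403.0, 233.0]]
coaster [[337.0, 159.0], [378.0, 273.0]]
brush [[383.0, 224.0], [281.0, 277.0]]
box [[212.0, 219.0], [351.0, 185.0]]
```

Run:
```python
from h import *
from fit import world
p=np.load('pose.npy');d=grab_frame('scene');e=grab_frame('side')
for y in(-120,-40,60,120):
    uv=proj(d,world(p,[[x,y,117] for x in range(-80,-132,-4)])).astype(np.float32)
    print('scene',y,cv2.remap(d['img'],uv[:,:1],uv[:,1:],cv2.INTER_LINEAR).reshape(-1,3)[:,0].tolist())
# side view, front edge: sweep height on front edge line x=-100
for y in(-100,-60,60,100):
    uv=proj(e,world(p,[[-100,y,z] for z in range(96,148,3)])).astype(np.float32)
    print('side z96..',y,cv2.remap(e['img'],uv[:,:1],uv[:,1:],cv2.INTER_LINEAR).reshape(-1,3)[:,0].tolist())
```

```text
scene -120 [196, 195, 193, 193, 182, 121, 96, 97, 101, 102, 97, 97, 99]
scene -40 [201, 201, 197, 200, 208, 117, 99, 97, 101, 101, 101, 100, 98]
scene 60 [185, 185, 193, 196, 203, 209, 200, 196, 197, 206, 217, 194, 123]
scene 120 [192, 192, 191, 196, 200, 154, 108, 93, 98, 100, 97, 99, 102]
side z96.. -100 [156, 162, 172, 181, 187, 190, 193, 196, 205, 207, 208, 204, 183, 147, 106, 83, 81, 84]
side z96.. -60 [110, 131, 159, 176, 180, 184, 191, 200, 206, 208, 207, 203, 204, 203, 206, 207, 206, 207]
side z96.. 60 [158, 161, 167, 176, 184, 189, 195, 199, 202, 207, 208, 209, 209, 199, 166, 117, 87, 112]
side z96.. 100 [149, 152, 164, 175, 185, 188, 190, 191, 194, 195, 196, 198, 200, 200, 200, 198, 196, 195]
```

The lid's front edge sits at case x = −100 at height 117 mm along its whole width, so it is caught and closed. No bystander region has changed in the pictures, so I'm handing in.

```bash
python3 -c "
from rig import sign_off
print(sign_off())"
```

```text
the job is handed in; nothing more can be done
None
```

The case is shut: both end flaps were folded flat first, then the lid was closed and snapped under the catch with a peak press of about 21 N. The bystanders showed no change in the pictures, and I handed the job in at about 25 s on the robot's clock. One correction on the way: the fingertips measured about 19 mm behind the reported TCP, not 17 mm ahead as the text says, so the first sweep missed the right flap and I redid it.

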